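Stack the tablet press and hover its pressure plate

TASK

Set up the small tablet press: thread the flat washer and then the tall collar down its upright post until both sit fully home, washer lowest. Then bring the pressure plate over to the press, past the bottle rack, and finish with the gripper still holding it, level, still and centred about a centimetre above the tip of the post, its long side parallel to the long side of the press base, so that a colleague can check the gap; the plate must never touch the press or the stacked rings, and the bottles and the mortar must not be disturbed.

Things in the scene. Friction and masses are not known exactly. Their poses are not given: they have to be found in the camera images.
- press: tablet press, fixed to the bench: dark steel base plate 140 x 90 x 14 mm (long side along its x) with one upright bright steel post at its centre, 12 mm in diameter, standing 55 mm above the base plate's top and tapering to 6 mm diameter over its last 5 mm. Origin: centre of the base plate's underside, z up. It may stand on either side of the bottle rack.
- seat (a point): centre of the top face of the press base at the foot of the post, 14 mm above the bench; axes as the press
- post_tip (a point): top of the post, 55 mm above seat (69 mm above the bench); axes as the press
- washer: flat steel washer, 56 mm outer diameter, 15 mm bore, 14 mm thick, lying flat on the mat, about 0.2 kg; origin at the centre of its underside, z up along the bore
- collar: tall steel collar (bushing), 36 mm outer diameter, 15 mm bore right through, 30 mm high, standing on the mat, about 0.2 kg; origin at the centre of its underside, z up along the bore
- plate: aluminium pressure plate, 90 x 50 x 12 mm (long side along its x), with an upright fin on top as a handle: fin 50 mm long (along x), 14 mm thick (along y), 36 mm high, so that its top is 48 mm above the underside; a 16 mm hole for the post in the middle of the underside, closed above by the fin. Lies on the mat, fin up. Origin: centre of the underside, z up. 0.15 to 0.3 kg.
- mat: black rubber mat 310 x 160 x 4 mm (long side along its x), fixed on the bench across the rack from the press; washer, collar and plate lie on it in one row along its x, about 90 mm apart, in any order. Origin: centre of its underside.
- rack: grey plastic bottle rack, fixed, an open box 260 mm long (along its x) x 44 mm wide x 45 mm high with cross dividers, standing between the mat and the press; the bottles in it reach 80 mm above the bench. Origin: centre of its underside.
- bottle0: small amber bottle with a white cap, 25 mm in diameter, 75 mm high, standing in the rack; origin at the centre of its underside. Leave alone.
- bottle1: small amber bottle with a black cap, 25 mm in diameter, 75 mm high, standing in the rack; origin at the centre of its underside. Leave alone.
- bottle2: small amber bottle with a white cap, 25 mm in diameter, 75 mm high, standing in the rack; origin at the centre of its underside. Leave alone.
- mortar: white ceramic bowl (mortar), 100 mm across its rim, 50 mm high, standing beyond the far end of the rack; origin at the centre of its underside. Leave alone.

How it is judged:
On the way, in this order (a step that is already met when the one before it is completed fails the run):
1. the washer sits fully home on the press base, round the post (z of washer in the frame of seat between -0.0025 and 0.0025 m and horizontal distance between washer and seat below 0.004 m and angle between washer's own z axis and vertical below 0.08 rad), for 0.2 s.
2. the collar sits fully home on the washer, round the post (all of step 1 and z of collar in the frame of seat between 0.0115 and 0.0165 m and horizontal distance between collar and seat below 0.004 m and angle between collar's own z axis and vertical below 0.08 rad), for 0.2 s.
At the end, for the whole second after the job is handed in: Washer home on the base, collar home on it (2.5 mm in height, 4 mm off axis, upright), both untouched by fingers; plate held by the fingers alone, still, 3 to 20 mm above the post tip, within 6 mm of its axis, 0.12 rad of the base's long side, tilt under 0.1 rad (all of step 2 and z of plate in the frame of post_tip between 0.003 and 0.02 m and horizontal distance between plate and post_tip below 0.006 m and angle between the x axis of plate and the x axis of press, either way round below 0.12 rad and angle between plate's own z axis and vertical below 0.1 rad and linear speed of plate below 0.02 m/s and angular speed of plate below 0.2 rad/s and contact force between plate and the fingers above 1 N and contact force between each of plate, the fingers and press below 0.1 N and contact force between each of plate, the fingers and collar below 0.1 N and contact force between each of plate, the fingers and washer below 0.1 N and contact force between plate and rack below 0.1 N); the arm keeps its last pose, push and grip.
It fails at once if the pressure plate touches the press or the rings stacked on it (contact force between plate and press above 0.3 N or contact force between plate and collar above 0.3 N or contact force between plate and washer above 0.3 N).
It fails at once if a bottle is disturbed (moved over 20 mm or tipped) (distance of any of bottle0, bottle1, bottle2 from where it was at the start of the episode above 0.02 m or angle between any of bottle0, bottle1, bottle2's own z axis and vertical above 0.25 rad).
It fails at once if the mortar is disturbed (moved over 15 mm or tipped) (distance of mortar from where it was at the start of the episode above 0.015 m or angle between mortar's own z axis and vertical above 0.2 rad).
It also fails if it takes over 72 s, if anything falls off the work surface, if the arm or the gripper's body presses on something with over 40 N, if the wrist force passes 120 N, or if a joint passes its speed limit or range.

ROBOT

A 7-joint arm with a two-finger parallel gripper is mounted at the origin on the work surface. World frame = base frame: x ahead of the robot, y to its left, z up, the work surface at z = 0. Lengths are in m, angles in rad, forces in N, time in s.
With the tool pointing down it reaches from about 0.4 to 0.85 m from the base axis. Payload 4.5 kg.
Tool frame: the origin (TCP) lies at the very end of the fingers, on their centre line; the grasp point (between the pads) lies 19 mm behind it; z points along the fingers, y is the line along which they close (so a half turn about z gives the same grasp; the last joint's range is limited). The gripper opens to 85 mm and grips with 20 to 120 N. Pads are 22 mm wide; open, the fingers measure 114 mm over their backs; the gripper's body (76 mm by 85 mm) begins 54 mm behind the grasp point. The pads swing forward as they close: fully open they stand 13 mm farther back than shut.
Start: joints at [-1.294, 0.689, -0.195, 1.565, 0.157, 0.902, -0.215], TCP at [0.15, 0.607, 0.231] pointing down, gripper open.
Joint ranges: [-3.01, 3.01], [-0.46, 2.08], [-1.47, 1.51], [0.13, 2.56], [-1, 4.14], [0.04, 2.09], [-2.66, 2.66]. Speed limits (rad/s): [2.57, 2.57, 3.14, 3.14, 3.14, 3.14, 3.14].

INTERFACE

Orientations are given as a 3x3 rotation matrix whose columns are the frame's x, y, z axes.
In Python, from bench import manip, imaging gives the robot as it stands.
- The arm moves only by the shell command python3 -m pendant 'ROWS' [OPENING] [FORCE]. ROWS is JSON, a list that holds one entry, the list of rows, each a list of 4 numbers: the shift along the tool's x, y, z normalised to -1 to 1, where 1 is 500 mm, then the turn about the tool's z normalised to -1 to 1, where 1 is 180 degrees. A call has exactly 10 rows; each row shifts and turns the commanded pose from where the row before left it, along the tool's axes as they then stand; what a row does not reach is not made up. A row lasts 1/8 s, in which the tool goes at most 62.5 mm and 10.7 degrees, less where a joint would pass 70% of its speed; a pose out of reach is approached as far as the arm can. A call with a number of a shift or a turn outside -1 to 1 is refused whole. A call with a gripper value outside its range is refused whole. OPENING is the opening, from -1 (shut) to 1 (fully open), set as the call begins (- or left out, the last holds). The fingers move at their own pace and stop on an object; FORCE is the grip in N (left out, the last holds). Time passes only in rows, so rows that do not move let the fingers close, or fill a call up. It gives the time, the measured TCP pose, the force, the opening and the grip force at its end, in the units of the state.
- manip.get_obs(): the state, without advancing time (a new reading comes with each control period).
- imaging.get_image(name): name is "scene" or "side" or "wrist"; returns (picture, depth): 480x640x3 uint8, blue, green, red; 480x640 float32, m along the optical axis (not along the pixel's ray), 0 where there is no reading.
- imaging.camera_model(name): a dict with "intrinsics" (3x3 intrinsics, pixels), "cam_to_world" (4x4, takes a point from camera to world coordinates); the wrist camera has in their place "mount" (4x4, takes a point from camera to tool coordinates, whose origin is the TCP and whose axes are the flange's). Camera axes: x right, y down, z forward; pixel columns grow to the right and rows downward; lengths in m; the calibration is good to about 2 mm. A picture is of the moment at which its call begins: read the wrist's pose just before it. camera_model takes no time and is no camera call.
- manip.sign_off(): hands the job in; it is judged then, once.
The state is a dict: "clock": time; "joint_positions": joint angles; "joint_velocities": joint speeds; "joint_torque": joint torques, N m; "eef_pos": TCP position; "tcp_rot": TCP orientation; "contact_force": force on the tool from outside, world axes, zero at the start; "torque": the same for the moment, N m; "gripper_width": opening from 0.0 (shut) to 1.0 (fully open); "grip_force": force on a finger pad.
Only numpy, scipy, OpenCV 4.12 (cv2) and the standard library are available. Lean on these libraries where they do the work, as an engineer would, in place of code of your own. Each camera call takes 0.05 s, during which the arm holds its last target. There are 200 camera calls.

## Working session

There is one attempt and no reset: what is moved stays moved. The work goes in short steps, Python scripts to look and compute and a shell command to move; the robot and the scene stay as the last step left them, time stands still between calls to the robot, and variables do not carry over. Pictures are saved under pics/ and viewed, at most 10 in all, crops included, and the job is handed in when it is done.

```bash
mkdir -p pics; ls
cat > h.py <<'E'
import numpy as np, cv2
from bench import manip, imaging
def grab(name,fn=None):
    o=manip.get_obs(); m=imaging.camera_model(name); im,d=imaging.get_image(name)
    K=np.array(m["intrinsics"])
    if "cam_to_world" in m: T=np.array(m["cam_to_world"])
    else:
        B=np.eye(4);B[:3,:3]=o["tcp_rot"];B[:3,3]=o["eef_pos"];T=B@np.array(m["mount"])
    if fn: cv2.imwrite(fn,im)
    return im,d,K,T
def ray(K,T,u,v):
    r=T[:3,:3]@np.linalg.solve(K,[u,v,1.]); return T[:3,3],r
def atz(K,T,u,v,z):
    c,r=ray(K,T,u,v); return c+r*(z-c[2])/r[2]
def cloud(d,K,T):
    v,u=np.mgrid[:d.shape[0],:d.shape[1]]
    p=np.stack([u,v,np.ones_like(u)],-1)@np.linalg.inv(K).T*d[...,None]
    return p@T[:3,:3].T+T[:3,3]
E
python3 - <<'E'
from h import *
o=manip.get_obs(); print({k:np.round(v,3).tolist() for k,v in o.items()})
for n in("scene","side","wrist"):
    im,d,K,T=grab(n,f"pics/{n}0.png"); np.savez(f"{n}0.npz",im=im,d=d,K=K,T=T); print(n,T.round(3).tolist(),K[0,0], (d>0).mean())
E
```

```text
pics
{'clock': 0.0, 'joint_positions': [-1.294, 0.69, -0.195, 1.566, 0.157, 0.902, -0.215], 'joint_velocities': [-0.001, -0.001, 0.002, 0.001, 0.0, -0.001, -0.0], 'joint_torque': [-0.0, -53.96, -1.267, -15.855, 0.009, 0.009, -0.0], 'eef_pos': [0.15, 0.606, 0.23], 'tcp_rot': [[-0.971, 0.24, -0.0], [0.24, 0.971, -0.002], [-0.0, -0.002, -1.0]], 'contact_force': [-0.726, -0.434, 0.73], 'torque': [-0.035, 0.014, -0.053], 'grip_force': 0.0, 'gripper_width': 1.007}
scene [[-0.152, 0.795, -0.587, 1.129], [0.988, 0.128, -0.082, 0.06], [0.01, -0.593, -0.805, 0.78], [0.0, 0.0, 0.0, 1.0]] 560.3103626615984 0.9960611979166667
side [[0.972, -0.122, 0.199, 0.483], [-0.233, -0.455, 0.859, -0.641], [-0.014, -0.882, -0.471, 0.447], [0.0, 0.0, 0.0, 1.0]] 509.18940440443555 0.99591796875
wrist [[0.239, 0.935, 0.261, 0.084], [0.971, -0.23, -0.066, 0.622], [-0.002, 0.269, -0.963, 0.375], [0.0, 0.0, 0.0, 1.0]] 403.5999248560044 0.996083984375
```

View pics/scene0.png

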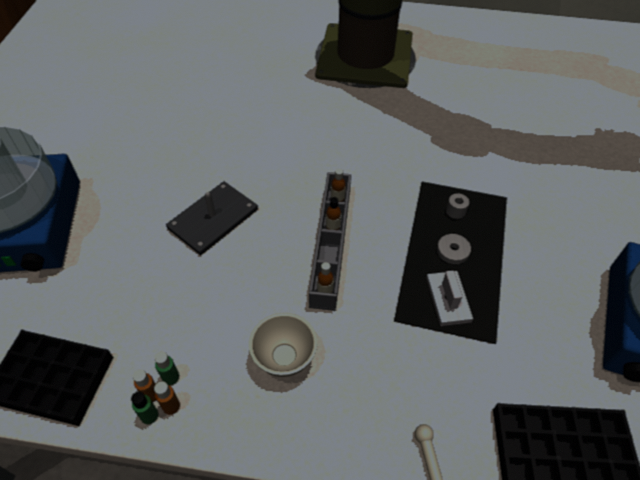

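View pics/side0.png

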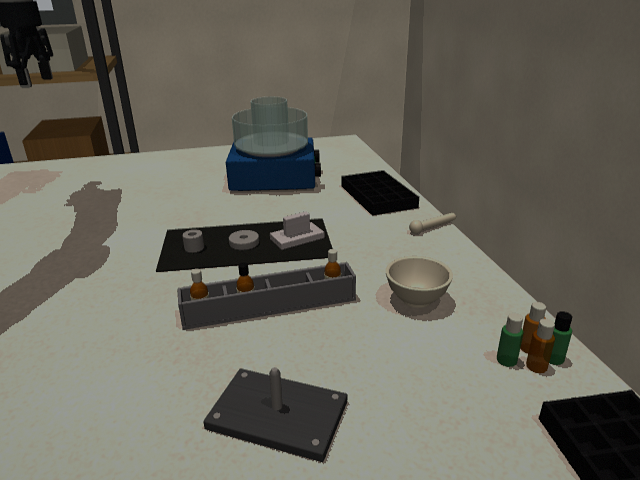

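The scene view shows the press (base at ~212,217; post tip ~210,193), the rack at ~330,240, and the mat with collar (458,205), washer (454,248) and plate (450,298), plus the mortar at (283,345). The side view shows the press post tip at (275,370), collar (193,240), washer (244,240) and plate fin (297,224). I'll turn these into positions.

Run:
```python
from h import *
def load(n):
    z=np.load(f"{n}0.npz"); return z['im'],z['d'],z['K'],z['T']
S=load("scene");D=load("side")
PS=cloud(*S[1:]);PD=cloud(*D[1:])
def tri(a,b):
    (c1,r1),(c2,r2)=ray(*S[2:],*a),ray(*D[2:],*b)
    s=np.linalg.lstsq(np.c_[r1,-r2],c2-c1,rcond=None)[0]
    p,q=c1+r1*s[0],c2+r2*s[1]; return ((p+q)/2).round(4),np.linalg.norm(p-q).round(4)
print("tip",tri((211,192),(275,369)),"collar top",tri((458,199),(193,233.5)),"washer top",tri((454.5,244.5),(244,238)))
# depth: mask by height in box
def box(name,x0,x1,y0,y1,z0,z1):
    for t,P in(("scene",PS),("side",PD)):
        m=(P[...,0]>x0)&(P[...,0]<x1)&(P[...,1]>y0)&(P[...,1]<y1)&(P[...,2]>z0)&(P[...,2]<z1)
        p=P[m]
        if len(p)<5: print(name,t,len(p));continue
        r=cv2.minAreaRect((p[:,:2]*1000).astype(np.float32))
        print(name,t,len(p),"mean",p.mean(0).round(4),"rect",np.round(r[0],1),np.round(r[1],1),round(r[2],1),"zmed",np.percentile(p[:,2],[5,50,95]).round(4))
for n,u,v in(("press",212,225),("collar",458,199),("washer",445,244),("plate",440,300),("rack",330,245),("mat",430,270),("mortar",283,325)):
    print(n,PS[v,u].round(3))
np.set_printoptions(suppress=True)
a=PS[217,212]; box("press",a[0]-.1,a[0]+.1,a[1]-.1,a[1]+.1,.009,.019)
box("post",a[0]-.1,a[0]+.1,a[1]-.1,a[1]+.1,.025,.08)
a=PS[199,458]; box("collar",a[0]-.03,a[0]+.03,a[1]-.04,a[1]+.04,.028,.04)
a=PS[244,445]; box("washer",a[0]-.04,a[0]+.04,a[1]-.03,a[1]+.06,.014,.022)
a=PS[300,440]; box("plate",a[0]-.07,a[0]+.07,a[1]-.05,a[1]+.07,.0115,.02);box("fin",a[0]-.07,a[0]+.07,a[1]-.05,a[1]+.07,.03,.06)
a=PS[245,330]; box("rack",a[0]-.2,a[0]+.2,a[1]-.06,a[1]+.06,.035,.1)
a=PS[270,430]; box("mat",a[0]-.2,a[0]+.2,a[1]-.1,a[1]+.15,.003,.005)
```

```text
tip (array([ 0.5269, -0.2149,  0.0675]), np.float64(0.0073)) collar top (array([0.4445, 0.2075, 0.0351]), np.float64(0.0053)) washer top (array([0.5331, 0.2054, 0.0159]), np.float64(0.0079))
press [ 0.553 -0.211  0.016]
collar [0.439 0.209 0.033]
washer [0.533 0.191 0.02 ]
plate [0.643 0.186 0.015]
rack [ 0.556 -0.003  0.005]
mat [0.579 0.17  0.004]
mortar [ 0.734 -0.05   0.03 ]
press scene 3084 mean [ 0.5341 -0.2167  0.0151] rect [ 529.1 -217.8] [ 93.6 141.9] 57.5 zmed [0.0123 0.0152 0.0175]
press side 7420 mean [ 0.5284 -0.2263  0.0134] rect [ 528.3 -219.3] [ 92.1 140.2] 57.4 zmed [0.0118 0.0135 0.0148]
post scene 143 mean [ 0.5314 -0.2164  0.0502] rect [ 529.7 -217.2] [12.2 11.2] 69.1 zmed [0.0272 0.0512 0.0701]
post side 361 mean [ 0.528  -0.2226  0.049 ] rect [ 528.1 -220.6] [10.  11.9] 81.6 zmed [0.0278 0.0499 0.068 ]
collar scene 263 mean [0.446  0.2101 0.034 ] rect [444.2 210.5] [36.9 34.4] 17.7 zmed [0.0292 0.0344 0.0369]
collar side 169 mean [0.4444 0.2067 0.0319] rect [444.6 209.3] [35.9 34.5] 71.8 zmed [0.0286 0.0324 0.0338]
washer scene 663 mean [0.5364 0.2059 0.0187] re
[... 336 characters left out ...]
9] [91.2 56.5] 16.7 zmed [0.0126 0.015  0.0179]
fin scene 434 mean [0.638  0.1993 0.0476] rect [634.8 200.1] [51.5 15.5] 15.4 zmed [0.0325 0.0515 0.0548]
fin side 353 mean [0.633  0.1943 0.0426] rect [633.6 197.5] [50.8 17.3] 16.6 zmed [0.0314 0.0432 0.0515]
rack scene 2613 mean [ 0.595  -0.0069  0.049 ] rect [587.   -6.4] [ 80.2 334.6] 83.5 zmed [0.0367 0.046  0.0786]
rack side 3571 mean [ 0.5572 -0.0097  0.0462] rect [587.9  -7.2] [ 81.4 332.7] 83.9 zmed [0.036  0.0431 0.0743]
mat scene 5802 mean [0.5737 0.204  0.004 ] rect [579.3 194.6] [249.9 399.7] 90.0 zmed [0.0031 0.0041 0.0049]
mat side 2451 mean [0.5265 0.1914 0.0037] rect [539.4 207.6] [160.2 308.1] 84.3 zmed [0.0031 0.0036 0.0045]
```

```bash
python3 - <<'E'
import cv2,numpy as np
a=cv2.imread('pics/scene0.png'); 
p=cv2.resize(a[170:270,150:270],None,fx=4,fy=4,interpolation=cv2.INTER_CUBIC)
q=cv2.resize(a[180:330,400:500],None,fx=4,fy=4,interpolation=cv2.INTER_CUBIC)[:600]
b=np.zeros((600,800,3),np.uint8); b[:400,:400]=p[:, :400]; b[:600,400:800]=q
cv2.imwrite('pics/crop0.png',b)
E
python3 -m pendant '[[[-0.094,-0.0592,0.008,0],[-0.094,-0.0592,0.008,0],[-0.094,-0.0592,0.008,0],[-0.094,-0.0592,0.008,0],[-0.094,-0.0592,0.008,0],[-0.094,-0.0592,0.008,0],[-0.094,-0.0592,0.008,0],[-0.094,-0.0592,0.008,0],[-0.094,-0.0592,0.008,0],[-0.094,-0.0592,0.008,0]]]' 1 40
cat >> h.py <<'E'
def toolcloud(fn=None):
    o=manip.get_obs(); im,d,K,T=grab("wrist",fn); P=cloud(d,K,T)
    Q=(P-np.array(o["eef_pos"]))@np.array(o["tcp_rot"])
    Q[d<=0]=np.nan
    return im,d,K,T,P,Q,o
def disc(P,c,r,z0,z1):
    m=(np.hypot(P[...,0]-c[0],P[...,1]-c[1])<r)&(P[...,2]>z0)&(P[...,2]<z1)
    p=P[m]; (x,y),rad=cv2.minEnclosingCircle((p[:,:2]*1000).astype(np.float32))
    rr=cv2.minAreaRect((p[:,:2]*1000).astype(np.float32))
    return len(p),np.round([x,y,rad],1),"rect",np.round(rr[0],1),np.round(rr[1],1),round(rr[2],1),"z",np.percentile(p[:,2],[5,50,95]).round(4)
E
python3 - <<'E'
from h import *
im,d,K,T,P,Q,o=toolcloud("pics/w1.png")
print(o["eef_pos"],o["tcp_rot"],o["contact_force"])
print("washer",disc(P,(.535,.206),.04,.014,.022)); print("collar",disc(P,(.4445,.209),.03,.03,.04))
print("plate",disc(P,(.634,.199),.06,.0125,.02)); print("fin",disc(P,(.634,.199),.06,.045,.06))
# fingers in tool frame
for s in(1,-1):
    m=(Q[...,2]>-.08)&(Q[...,2]<.03)&(abs(Q[...,0])<.02)&(Q[...,1]*s>.03)&(Q[...,1]*s<.07); q=Q[m]; print(len(q),np.percentile(q[:,2],[50,95,99.5]),np.percentile(q[:,1],[1,50,99]),np.percentile(q[:,0],[1,99]))
E
```

```text
clock: 1.4
eef_pos: [0.5363, 0.205, 0.191]
tcp_rot: [[-0.971, 0.24, -0.0], [0.24, 0.971, 0.0], [0.0, 0.0, -1.0]]
contact_force: [1.4, 0.4, 0.7]
gripper_width: 1.003
grip_force: 0.0
[0.53633184 0.20498698 0.19101031] [[-9.70693466e-01  2.40320904e-01 -2.42685152e-04]
 [ 2.40320861e-01  9.70693487e-01  1.93050445e-04]
 [ 2.81966954e-04  1.29070501e-04 -9.99999952e-01]] [1.44255633 0.38218677 0.70820679]
washer (3451, array([534.2, 206.8,  27.9]), 'rect', array([533.9, 206.8]), array([54.8, 54.9]), 29.9, 'z', array([0.0179, 0.0192, 0.0204]))
collar (1752, array([443.6, 210.6,  18. ]), 'rect', array([443.7, 210.5]), array([34.9, 35.2]), 70.7, 'z', array([0.0337, 0.0352, 0.0364]))
plate (3947, array([633.3, 200.6,  51.4]), 'rect', array([633.8, 200.7]), array([92.1, 50.4]), 16.5, 'z', array([0.0158, 0.0172, 0.0184]))
fin (1152, array([632.9, 200.7,  25.3]), 'rect', array([633. , 200.6]), array([50.5, 14.2]), 16.9, 'z', array([0.0474, 0.053 , 0.0542]))
17142 [-0.06647318 -0.0253931  -0.01643463] [0.03137258 0.05266954 0.06835566] [-0.00989303  0.01729471]
17626 [-0.06667648 -0.02576189 -0.01668043] [-0.0691225  -0.05373067 -0.03156506] [-0.0100071   0.01724135]
```

View pics/w1.png

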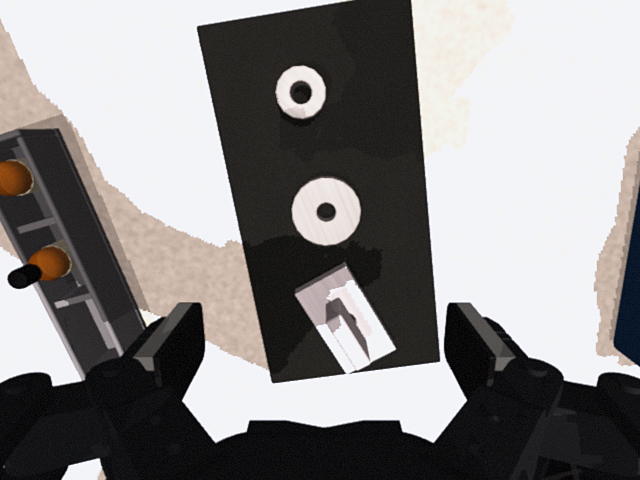

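The wrist view has the collar at (301,92), the washer at (326,211), the plate at (346,318) and both open fingers; all three objects agree with the other cameras within ~2 mm. Next I go down on the washer.

```bash
python3 -m pendant '[[[0.0053,0.0024,0,0],[0,0,0.047,0],[0,0,0.047,0],[0,0,0.047,0],[0,0,0.047,0],[0,0,0.047,0],[0,0,0.047,0],[0,0,0.047,0],[0,0,0.047,0],[0,0,0,0]]]' 0.6 60 && python3 -m pendant '[[[0,0,0,0],[0,0,0,0],[0,0,0,0],[0,0,0,0],[0,0,0,0],[0,0,0,0],[0,0,0,0],[0,0,0,0],[0,0,0,0],[0,0,-0.01,0]]]' -1 60
```

```text
clock: 2.7
eef_pos: [0.5307, 0.2094, 0.002]
tcp_rot: [[-0.971, 0.238, -0.004], [0.238, 0.971, -0.0], [0.003, -0.001, -1.0]]
contact_force: [0.3, -0.3, -0.1]
gripper_width: 0.799
grip_force: 0.0
clock: 3.95
eef_pos: [0.5332, 0.2084, 0.0087]
tcp_rot: [[-0.971, 0.24, 0.0], [0.24, 0.971, 0.0], [-0.0, 0.0, -1.0]]
contact_force: [0.2, 0.5, -1.7]
gripper_width: 0.628
grip_force: 63.4
```

```bash
python3 -m pendant '[[[0,0,-0.05,0],[0,0,-0.08,0],[0,0,-0.08,0],[0,0,-0.08,0],[-0.02,-0.05,0,0],[-0.0418,-0.0922,0,0],[-0.0418,-0.0922,0,0],[-0.0418,-0.0922,0,0],[-0.0418,-0.0922,0,0],[-0.0418,-0.0922,0,0]]]' && python3 -m pendant '[[[-0.0418,-0.0922,0,0],[-0.0418,-0.0922,0,0],[-0.0418,-0.0922,0,0],[-0.0314,-0.0422,0,0],[0,0,0,0],[0,0,0,0],[0,0,0,0],[0,0,0,0],[0,0,0,0],[0,0,0,0]]]'
cat >> h.py <<'E'
def circ(Q,m):
    p=(Q[m][:,:2]*1000).astype(np.float32); (x,y),r=cv2.minEnclosingCircle(p); return len(p),np.round([x,y,r],1),np.median(Q[m][:,:3],0).round(4)
E
python3 - <<'E'
from h import *
im,d,K,T,P,Q,o=toolcloud("pics/w2.png"); np.savez("w2.npz",im=im,Q=Q,P=P)
print(o["eef_pos"],o["gripper_width"])
c=(.529,-.2185); rr=np.hypot(P[...,0]-c[0],P[...,1]-c[1])
for z0,z1 in((.06,.075),(.05,.075),(.03,.06)):
    m=(rr<.03)&(P[...,2]>z0)&(P[...,2]<z1); print("post",z0,circ(P,m),circ(Q,m)[1])
print("base",disc(P,c,.09,.010,.019))
print("washer hist")
m=(abs(Q[...,1])<.027)&(Q[...,0]>-.03)&(Q[...,0]<.03)&(Q[...,2]>-.025)&(Q[...,2]<.01); print(circ(Q,m))
E
```

```text
clock: 5.2
eef_pos: [0.5829, -0.0695, 0.1536]
tcp_rot: [[-0.971, 0.241, 0.001], [0.241, 0.971, -0.0], [-0.001, -0.0, -1.0]]
contact_force: [1.3, -0.2, -1.8]
gripper_width: 0.626
grip_force: 63.7
clock: 6.45
eef_pos: [0.6205, -0.2408, 0.1533]
tcp_rot: [[-0.971, 0.24, -0.0], [0.24, 0.971, -0.0], [0.0, -0.0, -1.0]]
contact_force: [0.2, 0.5, -2.2]
gripper_width: 0.626
grip_force: 63.6
[ 0.62052301 -0.24077229  0.1532906 ] 0.6261172540816231
post 0.06 (420, array([ 527.9, -218.4,    6. ]), array([ 0.5285, -0.2185,  0.0683])) [95.3 -0.5  6. ]
post 0.05 (453, array([ 527.9, -218.4,    6. ]), array([ 0.5288, -0.2186,  0.068 ])) [95.3 -0.5  6. ]
post 0.03 (83, array([ 529.5, -218.9,    5.7]), array([ 0.5331, -0.2199,  0.046 ])) [93.6 -0.7  5.7]
base (25734, array([ 529.9, -218.2,   80.8]), 'rect', array([ 529.3, -219.3]), array([ 90.3, 136.2]), 57.6, 'z', array([0.0141, 0.0153, 0.0165]))
washer hist
(17870, array([-0.9,  0. , 29.5]), array([ 0.0009,  0.0002, -0.0145]))
```

View pics/w2.png

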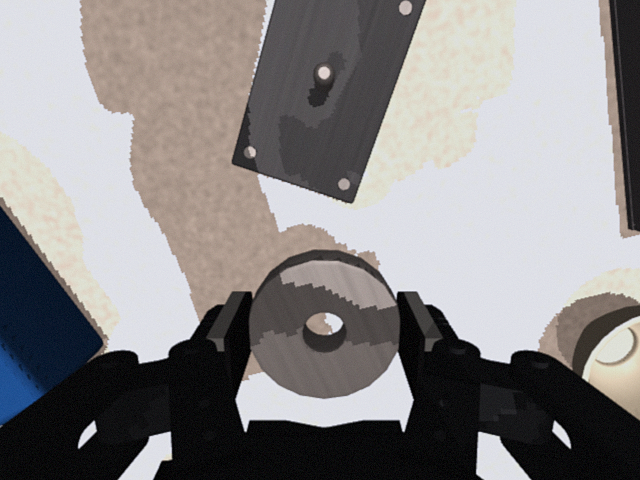

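The wrist view shows the post tip at (324,72) and the held washer with its bore at ~(323,326). I'll fit the bore and the tip precisely in the tool frame.

```bash
cat >> h.py <<'E'
def held(Q,n=0.02,R=0.028,near=0.0):
    """top face of a held ring: z (tool), bore centre and rim centre in tool mm"""
    m0=(np.hypot(Q[...,0],Q[...,1])<R+.004)&(Q[...,2]<.01)&(Q[...,2]>-.07)
    h,e=np.histogram(Q[m0][:,2],bins=np.arange(-.07,.01,.001)); z=e[h.argmax()]+.0005
    m=m0&(abs(Q[...,2]-z)<.002); z=np.median(Q[m][:,2])
    lab=cv2.morphologyEx(m.astype(np.uint8),cv2.MORPH_CLOSE,np.ones((3,3)))
    cs,hr=cv2.findContours(lab,cv2.RETR_CCOMP,cv2.CHAIN_APPROX_NONE)
    out=[]
    for c,hh in zip(cs,hr[0]):
        if len(c)>40: out.append((len(c),hh[3]>=0,c[:,0,:]))
    return z,out
def onplane(uv,K,mount,z):
    r=np.c_[uv,np.ones(len(uv))]@np.linalg.inv(K).T@mount[:3,:3].T; c=mount[:3,3]
    return (c+r*((z-c[2])/r[:,2])[:,None])*1000
def fitc(p):
    a=np.c_[2*p[:,:2],np.ones(len(p))]; s=np.linalg.lstsq(a,(p[:,:2]**2).sum(1),rcond=None)[0]
    return s[0],s[1],np.sqrt(s[2]+s[0]**2+s[1]**2)
E
python3 - <<'E'
from h import *
m=imaging.camera_model("wrist");K=np.array(m["intrinsics"]);M=np.array(m["mount"]); print(M.round(4).tolist())
f=np.load("w2.npz");Q=f["Q"];im=f["im"]
z,o=held(Q); print("top z",z)
for n,hole,c in o:
    p=onplane(c,K,M,z); print(n,hole,np.round(fitc(p),2), p.min(0).round(1),p.max(0).round(1))
    if not hole:
        q=p[abs(p[:,1])<22]; print("  rim noPads",np.round(fitc(q),2))
g=im[50:95,300:350].astype(int).sum(2); bw=((g>400)*255).astype(np.uint8)
n,l,st,ce=cv2.connectedComponentsWithStats(bw); print(st,ce+[300,50])
E
```

```text
[[0.001, -0.9631, -0.2692, 0.0682], [1.0, 0.001, 0.0004, -0.0006], [-0.0001, -0.2692, 0.9631, -0.144], [0.0, 0.0, 0.0, 1.0]]
top z -0.014580777135470933
518 False [-1.61 -0.31 27.92] [-29.9 -30.4 -14.6] [ 25.6  30.4 -14.6]
  rim noPads [-2.02 -0.32 27.46]
117 True [-1.78 -0.32  7.37] [ -9.2  -7.7 -14.6] [  5.3   7.  -14.6]
[[   0    0   50   45 2127]
 [  18   16   12   13  123]] [[324.5528914   71.9887165 ]
 [323.58536585  72.19512195]]
```

Run:
```python
from h import *
m=imaging.camera_model("wrist");K=np.array(m["intrinsics"]);M=np.array(m["mount"])
for z in(.0843,.083): print(onplane(np.array([[323.6,72.2]]),K,M,z))
print(K)
```

```text
[[95.43281384 -0.82711239 84.3       ]]
[[95.27758644 -0.82588624 83.        ]]
[[403.59992486   0.         324.01160737]
 [  0.         403.59992486 238.78472421]
 [  0.           0.           1.        ]]
```

```bash
python3 -m pendant '[[[0.0486,-0.001,0,0],[0.0486,0,0,0],[0.0486,0,0,0],[0.0486,0,0,0],[0,0,0.04,0],[0,0,0.04,0],[0,0,0.04,0],[0,0,0.03,0],[0,0,0,0],[0,0,0,0]]]'
python3 - <<'E'
from h import *
im,d,K,T,P,Q,o=toolcloud("pics/w3.png")
print(o["eef_pos"],o["contact_force"])
E
```

```text
clock: 7.75
eef_pos: [0.5266, -0.2181, 0.0788]
tcp_rot: [[-0.971, 0.24, 0.001], [0.24, 0.971, -0.0], [-0.001, 0.0, -1.0]]
contact_force: [0.9, 0.2, -2.0]
gripper_width: 0.627
grip_force: 63.6
[ 0.52658906 -0.21810846  0.07878162] [ 0.86531517  0.17316092 -1.98339176]
```

View pics/w3.png

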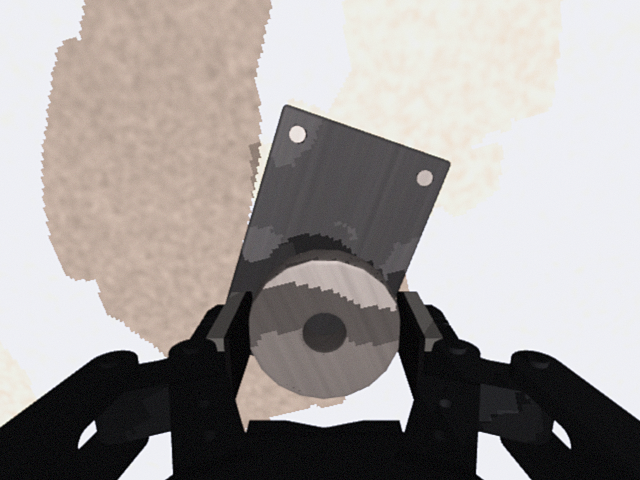

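The view shows the washer above the base with a dark bore at (325,332), so the post isn't visible through it. I'll go down slowly and watch the force.

```bash
python3 -m pendant '[[[0,0,0.01,0],[0,0,0.006,0],[0,0,0.006,0],[0,0,0.006,0],[0,0,0.006,0],[0,0,0,0],[0,0,0,0],[0,0,0,0],[0,0,0,0],[0,0,0,0]]]'
```

```text
clock: 9.05
eef_pos: [0.5261, -0.2181, 0.0613]
tcp_rot: [[-0.971, 0.24, 0.0], [0.24, 0.971, 0.0], [-0.0, 0.0, -1.0]]
contact_force: [-0.3, -0.2, -1.9]
gripper_width: 0.627
grip_force: 63.7
```

```bash
python3 -m pendant '[[[0,0,0.01,0],[0,0,0.011,0],[0,0,0.011,0],[0,0,0.011,0],[0,0,0.011,0],[0,0,0.011,0],[0,0,0.011,0],[0,0,0.011,0],[0,0,0,0],[0,0,0,0]]]'
```

```text
clock: 10.3
eef_pos: [0.5262, -0.218, 0.0178]
tcp_rot: [[-0.971, 0.24, 0.0], [0.24, 0.971, 0.0], [-0.0, 0.0, -1.0]]
contact_force: [0.2, 0.3, -1.9]
gripper_width: 0.627
grip_force: 63.7
```

```bash
python3 -m pendant '[[[0,0,0.003,0],[0,0,0.003,0],[0,0,0,0],[0,0,0,0],[0,0,0,0],[0,0,0,0],[0,0,0,0],[0,0,0,0],[0,0,0,0],[0,0,0,0]]]' && python3 -m pendant '[[[0,0,0,0],[0,0,0,0],[0,0,0,0],[0,0,0,0],[0,0,-0.05,0],[0,0,-0.06,0],[0,0,-0.06,0],[0,0,-0.06,0],[0,0,-0.06,0],[0,0,-0.05,0]]]' 0.8 &&  python3 - <<'E'
from h import *
im,d,K,T,P,Q,o=toolcloud("pics/w4.png")
print(o["eef_pos"],o["contact_force"])
print("washer",disc(P,(.528,-.219),.034,.024,.034)); print(disc(P,(.528,-.219),.034,.055,.08))
E
```

```text
clock: 11.55
eef_pos: [0.5261, -0.218, 0.0148]
tcp_rot: [[-0.971, 0.24, 0.0], [0.24, 0.971, 0.0], [0.0, 0.0, -1.0]]
contact_force: [0.7, -0.4, -1.8]
gripper_width: 0.628
grip_force: 63.7
clock: 12.8
eef_pos: [0.5261, -0.2181, 0.186]
tcp_rot: [[-0.971, 0.24, 0.001], [0.24, 0.971, -0.0], [-0.001, -0.0, -1.0]]
contact_force: [0.5, -0.0, -0.5]
gripper_width: 0.899
grip_force: 0.0
[ 0.52606451 -0.2180978   0.18600608] [ 0.53850061 -0.03797751 -0.53850664]
washer (3578, array([ 528.4, -218.6,   27.9]), 'rect', array([ 528.3, -218.6]), array([55.1, 54.9]), 0.2, 'z', array([0.0278, 0.0292, 0.0304]))
(281, array([ 527.8, -218.1,    6. ]), 'rect', array([ 527.7, -218.4]), array([11.1, 12. ]), 73.3, 'z', array([0.0581, 0.0674, 0.0709]))
```

Washer home (top at ~28 mm, concentric with the post). Next the collar.

```bash
python3 -m pendant '[[[0.0407,0.088,0,0],[0.0407,0.088,0,0],[0.0407,0.088,0,0],[0.0407,0.088,0,0],[0.0407,0.088,0,0],[0.0407,0.088,0,0],[0.0407,0.088,0,0],[0.0407,0.088,0,0],[0.0407,0.088,0,0],[0,0,0,0]]]' 0.3
python3 - <<'E'
from h import *
o=manip.get_obs(); d=np.array([.4437,.2105,.008])-o["eef_pos"]; print(o["eef_pos"],d@np.array(o["tcp_rot"])/.5)
E
```

```text
clock: 14.1
eef_pos: [0.4422, 0.2157, 0.1849]
tcp_rot: [[-0.973, 0.232, 0.0], [0.232, 0.973, 0.004], [0.0, 0.004, -1.0]]
contact_force: [0.1, -0.2, -0.2]
gripper_width: 0.648
grip_force: 0.0
[0.44224649 0.21568448 0.18492278] [-0.00540479 -0.01076364  0.35380444]
```

```bash
python3 -m pendant '[[[0,0,0.03,0],[0,0,0.05,0],[0,0,0.05,0],[0,0,0.05,0],[0,0,0.05,0],[0,0,0.05,0],[0,0,0.046,0],[0,0,0.03,0],[0,0,0,0],[0,0,0,0]]]' && python3 -m pendant '[[[0,0,0,0],[0,0,0,0],[0,0,0,0],[0,0,0,0],[0,0,0,0],[0,0,0,0],[0,0,-0.03,0],[0,0,-0.08,0],[0,0,-0.1,0],[0,0,-0.09,0]]]' -1 60
```

```text
clock: 15.35
eef_pos: [0.4439, 0.2103, 0.0073]
tcp_rot: [[-0.971, 0.241, 0.001], [0.241, 0.971, 0.0], [-0.001, 0.001, -1.0]]
contact_force: [0.6, -0.0, 0.4]
gripper_width: 0.654
grip_force: 0.0
clock: 16.6
eef_pos: [0.4432, 0.2099, 0.1593]
tcp_rot: [[-0.971, 0.24, 0.001], [0.24, 0.971, -0.0], [-0.001, 0.0, -1.0]]
contact_force: [1.1, 0.4, -1.8]
gripper_width: 0.387
grip_force: 60.2
```

```bash
python3 -m pendant '[[[-0.0622,-0.0879,0,0],[-0.0622,-0.0879,0,0],[-0.0622,-0.0879,0,0],[-0.0622,-0.0879,0,0],[-0.0622,-0.0879,0,0],[-0.0622,-0.0879,0,0],[-0.0622,-0.0879,0,0],[-0.0622,-0.0879,0,0],[-0.0622,-0.0879,0,0],[0,0,0,0]]]' && python3 -m pendant '[[[0,0,0,0],[0,0,0,0],[0,0,0,0],[0,0,0,0],[0,0,0,0],[0,0,0,0],[0,0,0,0],[0,0,0,0],[0,0,0,0],[0,0,0,0]]]'
python3 - <<'E'
from h import *
m=imaging.camera_model("wrist");K=np.array(m["intrinsics"]);M=np.array(m["mount"])
im,d,K,T,P,Q,o=toolcloud("pics/w5.png"); np.savez("w5.npz",im=im,Q=Q)
z,c5=held(Q,R=.018); print("top z",z,o["eef_pos"])
for n,hole,c in c5:
    p=onplane(c,K,M,z); print(n,hole,np.round(fitc(p),2),p.min(0).round(1),p.max(0).round(1))
    if not hole: print("  rim",np.round(fitc(p[abs(p[:,1])<14]),2))
c=(.528,-.2186); mm=(np.hypot(P[...,0]-c[0],P[...,1]-c[1])<.012)&(P[...,2]>.065); print(circ(Q,mm))
v,u=np.where(mm); x0,y0=u.min()-8,v.min()-8
g=im[y0:v.max()+8,x0:u.max()+8].astype(int).sum(2); print(g.max())
n,l,st,ce=cv2.connectedComponentsWithStats(((g>400)*255).astype(np.uint8)); print(st,ce+[x0,y0])
for cc in ce[1:]: print(onplane(np.array([cc+[x0,y0]]),K,M,o["eef_pos"][2]-.069))
E
```

```text
clock: 17.85
eef_pos: [0.6191, -0.2486, 0.157]
tcp_rot: [[-0.968, 0.249, 0.0], [0.249, 0.968, -0.005], [-0.001, -0.005, -1.0]]
contact_force: [-0.9, -0.3, -2.3]
gripper_width: 0.394
grip_force: 60.4
clock: 19.1
eef_pos: [0.6201, -0.2409, 0.1567]
tcp_rot: [[-0.971, 0.24, -0.0], [0.24, 0.971, 0.0], [0.0, 0.0, -1.0]]
contact_force: [0.0, -0.8, -2.6]
gripper_width: 0.389
grip_force: 60.4
top z -0.027271297891606497 [ 0.62007076 -0.2408578   0.15674502]
438 False [ 1.01 -0.26 18.2 ] [-16.7 -19.3 -27.3] [ 19.   19.5 -27.3]
  rim [ 0.97 -0.4  17.52]
128 True [ 1.14 -0.36  7.37] [ -6.1  -8.  -27.3] [  8.4   7.2 -27.3]
(392, array([94.9, -0.4,  5.9]), array([ 0.0944, -0.0006,  0.0886]))
666
[[  4   8  26  30 507]
 [  0   0  37  38 781]
 [ 12  12  13  13 118]] [[323.19526627  81.35700197]
 [324.51472471  70.12419974]
 [324.05084746  74.        ]]
[[96.87611617 -0.34277404 87.74502227]]
[[94.94773441 -0.58833259 87.74502227]]
```

View pics/w5.png

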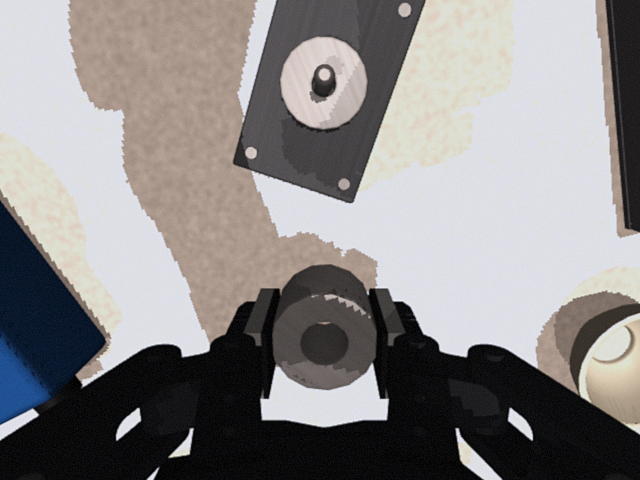

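The view shows the washer sitting round the post at (324,82) with the tip at (324,74), and the collar held upright with its bore at (324,343).

```bash
python3 -m pendant '[[[0.0469,-0.0005,0,0],[0.0469,0,0,0],[0.0469,0,0,0],[0.047,0,0,0],[0,0,0.04,0],[0,0,0.04,0],[0,0,0.04,0],[0,0,0.026,0],[0,0,0,0],[0,0,0,0]]]' && python3 -m pendant '[[[0,0,0.01,0],[0,0,0.006,0],[0,0,0.006,0],[0,0,0.006,0],[0,0,0.006,0],[0,0,0.006,0],[0,0,0,0],[0,0,0,0],[0,0,0,0],[0,0,0,0]]]'
```

```text
clock: 20.4
eef_pos: [0.5295, -0.2186, 0.0844]
tcp_rot: [[-0.971, 0.24, 0.001], [0.24, 0.971, -0.0], [-0.001, 0.0, -1.0]]
contact_force: [0.0, -0.6, -1.8]
gripper_width: 0.393
grip_force: 60.4
clock: 21.65
eef_pos: [0.529, -0.2186, 0.0639]
tcp_rot: [[-0.971, 0.24, 0.0], [0.24, 0.971, -0.0], [-0.0, 0.0, -1.0]]
contact_force: [-0.1, 0.3, -1.9]
gripper_width: 0.392
grip_force: 60.4
```

```bash
python3 -m pendant '[[[0,0,0.008,0],[0,0,0.01,0],[0,0,0.01,0],[0,0,0.01,0],[0,0,0.01,0],[0,0,0.006,0],[0,0,0.003,0],[0,0,0,0],[0,0,0,0],[0,0,0,0]]]'
```

```text
clock: 22.9
eef_pos: [0.5291, -0.2186, 0.0354]
tcp_rot: [[-0.971, 0.24, 0.0], [0.24, 0.971, -0.0], [-0.0, 0.0, -1.0]]
contact_force: [0.2, -0.2, -2.2]
gripper_width: 0.393
grip_force: 60.4
```

```bash
python3 -m pendant '[[[0,0,0.003,0],[0,0,0.002,0],[0,0,0,0],[0,0,0,0],[0,0,0,0],[0,0,0,0],[0,0,0,0],[0,0,0,0],[0,0,0,0],[0,0,0,0]]]' && python3 -m pendant '[[[0,0,0,0],[0,0,0,0],[0,0,0,0],[0,0,0,0],[0,0,-0.03,0],[0,0,-0.06,0],[0,0,-0.06,0],[0,0,-0.06,0],[0,0,-0.06,0],[0,0,-0.04,0]]]' 0.3 &&  python3 - <<'E'
from h import *
im,d,K,T,P,Q,o=toolcloud("pics/w6.png")
print(o["eef_pos"],o["contact_force"])
print("washer",disc(P,(.528,-.219),.034,.024,.034));print("collar",disc(P,(.528,-.219),.022,.054,.063)); print(disc(P,(.528,-.219),.008,.065,.08)); print("base",disc(P,(.529,-.219),.09,.010,.019))
E
```

```text
clock: 24.15
eef_pos: [0.5289, -0.2185, 0.0328]
tcp_rot: [[-0.971, 0.24, 0.0], [0.24, 0.971, 0.0], [-0.0, 0.0, -1.0]]
contact_force: [0.2, -0.2, -2.4]
gripper_width: 0.392
grip_force: 60.4
clock: 25.4
eef_pos: [0.5294, -0.2186, 0.1904]
tcp_rot: [[-0.971, 0.24, 0.002], [0.24, 0.971, -0.001], [-0.003, -0.0, -1.0]]
contact_force: [0.9, -0.2, -0.6]
gripper_width: 0.645
grip_force: 0.0
[ 0.52938367 -0.21863531  0.19037076] [ 0.88267084 -0.23902629 -0.5624512 ]
washer (1785, array([ 528.5, -218.7,   27.9]), 'rect', array([ 528.5, -218.6]), array([55.1, 55.1]), 73.8, 'z', array([0.0277, 0.0292, 0.0305]))
collar (1678, array([ 528.3, -218.4,   17.9]), 'rect', array([ 528.2, -218.5]), array([34.6, 35.2]), 77.3, 'z', array([0.0572, 0.0592, 0.0604]))
(219, array([ 527.6, -218. ,    6. ]), 'rect', array([ 527.7, -218.1]), array([11. , 11.2]), 75.5, 'z', array([0.0653, 0.0681, 0.0711]))
base (14892, array([ 527.8, -218.3,   82.2]), 'rect', array([ 528. , -218.2]), array([ 90.2, 140.3]), 57.6, 'z', array([0.014 , 0.0153, 0.0165]))
```

Both rings are home (collar top ~58 mm after the constant 1.2 mm bias). Next is the plate.

```bash
python3 -m pendant '[[[-0.0014,0.108,0,0],[0,0.108,0,0],[0,0.108,0,0],[0,0.108,0,0],[0,0.108,0,0],[0,0.108,0,0],[0,0.108,0,0],[0,0.108,0,0],[0,0,0,-0.0423],[0,0,0,-0.0423]]]' && python3 -m pendant '[[[0,0,0.02,-0.0423],[0,0,0.03,-0.0421],[0,0,0,0],[0,0,0,0],[0,0,0,0],[0,0,0,0],[0,0,0,0],[0,0,0,0],[0,0,0,0],[0,0,0,0]]]' &&  python3 - <<'E'
from h import *
im,d,K,T,P,Q,o=toolcloud("pics/w7.png"); m=imaging.camera_model("wrist");M=np.array(m["mount"])
print(o["eef_pos"],np.degrees(np.arctan2(o["tcp_rot"][1][0],o["tcp_rot"][0][0])))
print("plate",disc(P,(.634,.2),.06,.0125,.02)); print("fin",disc(P,(.634,.2),.04,.051,.06))
Z=o["eef_pos"][2]; mm=(np.hypot(Q[...,0],Q[...,1])<.04)&(Z-Q[...,2]>.051)&(Z-Q[...,2]<.06)
r=cv2.minAreaRect((Q[mm][:,:2]*1000).astype(np.float32)); print("tool fin",r)
E
```

```text
clock: 26.7
eef_pos: [0.6329, 0.2017, 0.1877]
tcp_rot: [[-1.0, -0.029, -0.0], [-0.029, 1.0, -0.0], [0.0, -0.0, -1.0]]
contact_force: [-0.3, -0.6, 0.3]
gripper_width: 0.652
grip_force: 0.0
clock: 27.95
eef_pos: [0.6334, 0.2006, 0.1627]
tcp_rot: [[-0.959, -0.284, -0.0], [-0.284, 0.959, 0.0], [0.0, 0.0, -1.0]]
contact_force: [0.4, -0.7, -0.3]
gripper_width: 0.655
grip_force: 0.0
[0.6334369  0.20062517 0.16274978] -163.49186024046628
plate (6436, array([633.3, 200.1,  51.3]), 'rect', array([633.3, 200.3]), array([90.5, 50.2]), 16.5, 'z', array([0.0162, 0.0173, 0.0184]))
fin (1531, array([632.9, 199.9,  25. ]), 'rect', array([632.8, 200.2]), array([49.4, 13.5]), 16.0, 'z', array([0.0519, 0.0532, 0.0543]))
tool fin ((0.779388427734375, -0.2691049575805664), (49.427833557128906, 13.528307914733887), 0.4810464382171631)
```

```bash
python3 -m pendant '[[[0,0,0.04,0],[0,0,0.05,0],[0,0,0.05,0],[0,0,0.05,0],[0,0,0.05,0],[0,0,0.033,0],[0,0,0.01,0],[0,0,0,0],[0,0,0,0],[0,0,0,0]]]' && python3 -m pendant '[[[0,0,0,0],[0,0,0,0],[0,0,0,0],[0,0,0,0],[0,0,0,0],[0,0,0,0],[0,0,0,0],[0,0,-0.01,0],[0,0,-0.02,0],[0,0,-0.04,0]]]' -1 80
```

```text
clock: 29.25
eef_pos: [0.634, 0.2009, 0.0222]
tcp_rot: [[-0.959, -0.284, 0.001], [-0.284, 0.959, 0.001], [-0.002, 0.0, -1.0]]
contact_force: [-0.5, 0.3, 0.0]
gripper_width: 0.648
grip_force: 0.0
clock: 30.5
eef_pos: [0.6326, 0.2003, 0.0563]
tcp_rot: [[-0.959, -0.284, -0.002], [-0.284, 0.959, -0.001], [0.002, -0.0, -1.0]]
contact_force: [-0.7, -0.5, -2.5]
gripper_width: 0.151
grip_force: 77.9
```

```bash
python3 -m pendant '[[[0,0,-0.052,0],[0,0,-0.052,0],[0,0,-0.052,0],[0,0,-0.052,0],[0.0487,-0.0828,0,0],[0.0487,-0.0828,0,0],[0.0487,-0.0828,0,0],[0.0487,-0.0828,0,0],[0.0487,-0.0828,0,0],[0.0487,-0.0828,0,0]]]' && python3 -m pendant '[[[0.0487,-0.0828,0,0],[0.0487,-0.0828,0,0],[0.0487,-0.0828,0,0],[0,0,0,0.0453],[0,0,0,0.0453],[0,0,0,0.0453],[0,0,0,0.0453],[0,0,0,0.0453],[0,0,0,0.0452],[0,0,0,0]]]' && python3 -m pendant '[[[0,0,0,0],[0,0,0,0],[0,0,0,0],[0,0,0,0],[0,0,0,0],[0,0,0,0],[0,0,0,0],[0,0,0,0],[0,0,0,0],[0,0,0,0]]]'
python3 - <<'E'
from h import *
im,d,K,T,P,Q,o=toolcloud("pics/w8.png")
print(o["eef_pos"],np.degrees(np.arctan2(o["tcp_rot"][1][0],o["tcp_rot"][0][0])))
mm=(abs(Q[...,0])<.06)&(abs(Q[...,1])<.04)&(Q[...,2]>-.002)&(Q[...,2]<.02)
print("plate top tool",cv2.minAreaRect((Q[mm][:,:2]*1000).astype(np.float32)),np.percentile(Q[mm][:,2],[5,50,95]))
A=np.c_[Q[mm][:,:2],np.ones(mm.sum())]; print("tilt",np.linalg.lstsq(A,Q[mm][:,2],rcond=None)[0])
for n in("scene","side"):
    im,d,K,T=grab(n,f"pics/{n}8.png"); P=cloud(d,K,T)
    print(n,"plate",disc(P,(.529,-.219),.07,.145,.162)); print(n,"low",disc(P,(.529,-.219),.07,.133,.162)[-1])
    print(n,"post",disc(P,(.529,-.219),.014,.062,.08)); print(n,"collar",disc(P,(.529,-.219),.022,.052,.062)); print(n,"base",disc(P,(.529,-.219),.09,.009,.019))
E
```

```text
clock: 31.75
eef_pos: [0.5639, -0.0805, 0.1617]
tcp_rot: [[-0.959, -0.284, 0.002], [-0.284, 0.959, -0.0], [-0.002, -0.001, -1.0]]
contact_force: [0.7, -0.4, -1.5]
gripper_width: 0.147
grip_force: 78.2
clock: 33.0
eef_pos: [0.5297, -0.2187, 0.1615]
tcp_rot: [[-0.845, 0.534, 0.001], [0.534, 0.845, -0.001], [-0.002, 0.0, -1.0]]
contact_force: [0.2, -0.2, -1.8]
gripper_width: 0.149
grip_force: 78.3
clock: 34.25
eef_pos: [0.5292, -0.2189, 0.1602]
tcp_rot: [[-0.844, 0.536, -0.0], [0.536, 0.844, 0.0], [0.0, 0.0, -1.0]]
contact_force: [0.2, -0.1, -2.3]
gripper_width: 0.146
grip_force: 78.3
[ 0.52920441 -0.2188905   0.16024915] 147.6054857149228
plate top tool ((-0.23500823974609375, -0.3791675567626953), (50.460975646972656, 90.60958862304688), 89.92345428466797) [0.00317383 0.00425596 0.00571488]
tilt [0.02907819 0.00138297 0.00369844]
scene plate (1149, array([ 529.3, -218.9,   51.3]), 'rect', array([ 529.7, -218.3]), array([53.6, 92.3]), 56.7, 'z', array([0.1471, 0.1555, 0.1581]))
scene low [0.1459 0.1554 0.158 ]
scene post (46, array([ 532.7, -218.7,   11.8]), 'rect', array([ 530.3, -218
[... 296 characters left out ...]
17.3]), array([ 92.4, 142.4]), 57.3, 'z', array([0.0119, 0.0152, 0.0176]))
side plate (2629, array([ 529.5, -220.1,   51.4]), 'rect', array([ 529.4, -219.6]), array([53.2, 91.3]), 57.8, 'z', array([0.1467, 0.154 , 0.1581]))
side low [0.1438 0.1539 0.1576]
side post (89, array([ 528. , -219.3,    6.1]), 'rect', array([ 528.1, -220.5]), array([ 9.6, 11.3]), 89.6, 'z', array([0.0624, 0.0656, 0.0691]))
side collar (588, array([ 529.1, -219.2,   18.9]), 'rect', array([ 528.9, -219.9]), array([35.2, 35.5]), 14.4, 'z', array([0.0534, 0.0572, 0.0588]))
side base (5912, array([ 528.3, -219.4,   82.4]), 'rect', array([ 528.3, -219.5]), array([ 91.5, 140.3]), 57.4, 'z', array([0.0116, 0.0135, 0.015 ]))
```

The plate is level, centred within ~1 mm and yaw-aligned. I'll lower it to about 11 mm above the tip.

```bash
python3 -m pendant '[[[0,0,0.015,0],[0,0,0.02,0],[0,0,0.02,0],[0,0,0.02,0],[0,0,0.02,0],[0,0,0.016,0],[0,0,0.01,0],[0,0,0.004,0],[0,0,0,0],[0,0,0,0]]]' && python3 -m pendant '[[[0,0,0,0],[0,0,0,0],[0,0,0,0],[0,0,0,0],[0,0,0,0],[0,0,0,0],[0,0,0,0],[0,0,0,0],[0,0,0,0],[0,0,0,0]]]'
python3 - <<'E'
from h import *
for n in("scene","side"):
    im,d,K,T=grab(n,f"pics/{n}9.png"); P=cloud(d,K,T)
    if n=="side":cv2.imwrite("pics/side9c.png",cv2.resize(im[300:470,190:360],None,fx=3.5,fy=3.5,interpolation=cv2.INTER_CUBIC))
    print(n,"plate",disc(P,(.529,-.219),.07,.082,.099)); print(n,"collar",disc(P,(.529,-.219),.022,.052,.062))
E
```

```text
clock: 35.65
eef_pos: [0.5295, -0.219, 0.098]
tcp_rot: [[-0.844, 0.536, 0.001], [0.536, 0.844, -0.0], [-0.001, 0.0, -1.0]]
contact_force: [-0.3, -0.3, -1.3]
gripper_width: 0.145
grip_force: 78.3
clock: 36.9
eef_pos: [0.5292, -0.2189, 0.0977]
tcp_rot: [[-0.844, 0.536, 0.0], [0.536, 0.844, 0.0], [0.0, 0.0, -1.0]]
contact_force: [0.4, 0.1, -1.8]
gripper_width: 0.151
grip_force: 78.3
scene plate (1022, array([ 531.1, -217.9,   51.5]), 'rect', array([ 529.2, -218.9]), array([53.9, 92. ]), 57.8, 'z', array([0.0845, 0.0929, 0.0954]))
scene collar (109, array([ 532.8, -214.4,   17. ]), 'rect', array([ 536.4, -209.4]), array([14.5, 33.9]), 53.8, 'z', array([0.0525, 0.0581, 0.061 ]))
side plate (2505, array([ 529. , -220.9,   50.9]), 'rect', array([ 529.2, -219.8]), array([52.7, 91.3]), 57.7, 'z', array([0.0836, 0.0915, 0.0936]))
side collar (345, array([ 528.4, -221.3,   17.6]), 'rect', array([ 525.4, -227.5]), array([18.6, 35.1]), 64.5, 'z', array([0.0526, 0.0568, 0.0585]))
```

View pics/side9c.png

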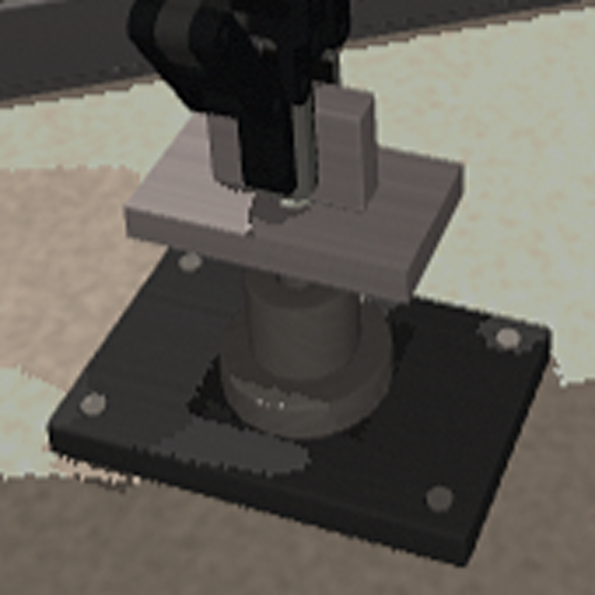

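The plate hangs level and parallel to the base, clear of the collar and washer stacked home (collar ~(300,320) in the crop). Its underside is at about 80 mm, roughly 11 mm above the tip.

```bash
python3 -c "
from bench import manip
print(manip.sign_off())"
```

```text
the job is handed in; nothing more can be done
None
```

The job is handed in at 36.9 s, but the hand-in returned no verdict: by the camera measurements, washer and collar are fully home on the post and the gripper holds the plate level, still and parallel to the base, centred to about 1 mm and about 11 mm above the tip; the plate met nothing on the way, and I did not re-measure the bottles and mortar, though everything passed well above them.

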